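Slide the L-shaped stone piece along the fence into the corner of the jig

TASK

With the fingertips, push the L-shaped stone piece on the metal jig flat up against the long fence while it is still well over its own length short of home, then slide it along the fence, keeping it against it, into the corner pocket until it sits fully home, flush with the fence and the end stop. Only push and slide it, never lift or tip it off the bed, and leave the other things where they are. Finish with the hand clear.

Things in the scene. Friction and masses are not known exactly. Their poses are not given: they have to be found in the camera images.
- jig: Metal jig fixed to the bench: flat bed plate 200 (x) x 420 (y) x 12 mm thick. Origin: centre of the bed's underside, on the bench top. x points across the bed to the fence (roughly away from the robot), y along the fence to the end stop (roughly to the robot's left), z up. Fence, end stop and a round pin stand on the bed and form the corner pocket.
- fence (a point): Middle of the foot of the fence's inner face; in the jig's frame x = +60, y = 0, z = +12 mm, axes as the jig's. The fence is a straight steel bar fixed on the bed, 20 mm thick, 20 mm high above the bed, running from y = -200 to +200 mm.
- stop (a point): Foot of the end stop's inner face, where it meets the fence; in the jig's frame x = +60, y = +160, z = +12 mm. The stop is a fixed steel bar 20 mm thick, 20 mm high, square to the fence, running from x = -30 to +60 mm.
- pin (a point): Foot of the fixed round steel pin, 16 mm diameter, 20 mm high, that bounds the pocket on the robot's side; in the jig's frame x = -13, y = +147, z = +12 mm. There are 5 mm of room between it and the lug of a piece that lies against the fence.
- pocket (a point): The place in the corner pocket, on the bed's upper face (12 mm above the bench), where the piece's origin comes to lie when it is fully home; axes parallel to the jig's. In the jig's frame it is at x = +30, y = +115, z = +12 mm.
- piece: Loose L-shaped pale stone piece flat on the bed, 25 mm thick, 0.15 to 0.29 kg, centre of mass at x = +9, y = +6 mm. Origin: centre of its 60 (x) x 90 (y) mm outline, underside. Long leg: x 0 to +30, y -45 to +45 mm; its +x face goes to the fence. Lug: x -30 to 0, y +25 to +45 mm; its +y end goes to the stop. Starts 30 to 65 mm off the fence, 120 to 240 short of home, up to 0.3 rad askew.
- piece_corner (a point): The inside corner of the L, at the underside, in the piece's frame at x = 0, y = +25 mm, where the long leg's -x face meets the lug's -y face: a fingertip here can push towards the fence and towards the stop at once. Axes as the piece's.
- core: Bystander: stone drill core, upright cylinder 40 mm diameter, 50 mm high, on the jig's bed at the near corner by the end stop. Origin: centre of its underside.
- chisel: Bystander: steel flat chisel about 185 mm long, 14 mm thick, lying on the bench beyond the fence, along its y axis. Origin: underside, middle of the shank.
- square: Bystander: try square lying on the bench on the robot's side of the jig; wooden stock 20 x 100 x 18 mm along y, blade 4 mm thick reaching 115 mm along -x. Origin: underside of the stock's centre.
- offcut: Bystander: rough stone offcut, 75 x 50 x 35 mm, on the bench to the right of the jig. Origin: centre of its underside.
- hammer: Bystander: hammer lying on the bench at the far right, along its x axis. Origin: under its middle.
- tin: Bystander: closed tin, 76 mm diameter, 95 mm high, standing on the bench to the left of the jig. Origin: centre of its underside.
- brush: Bystander: hand brush lying on the bench at the far left, along its x axis. Origin: under its middle.

How it is judged:
On the way:
1. the piece lies flat along the fence (within 4 mm and 0.06 rad) while still at least 80 mm short of home (x of piece in the frame of pocket between -0.004 and 0.004 m and angle between the x axis of piece and the x axis of pocket, either way round below 0.06 rad and y of piece_corner in the frame of piece above 0 m and y of piece in the frame of pocket below -0.08 m), for 0.2 s.
At the end, for the whole second after the job is handed in: The piece lies flat on the bed, home in the corner pocket: within 4 mm of the fence and of the end stop, square to within 0.05 rad, at rest, and no bystander has moved more than 20 mm (x of piece in the frame of pocket between -0.004 and 0.004 m and angle between the x axis of piece and the x axis of pocket, either way round below 0.05 rad and y of piece_corner in the frame of piece above 0 m and y of piece in the frame of pocket between -0.004 and 0.004 m and z of piece in the frame of pocket between -0.003 and 0.003 m and angle between piece's own z axis and vertical below 0.05 rad and linear speed of piece below 0.01 m/s and distance of each of core, chisel, square, offcut, hammer, tin, brush from where it was at the start of the episode below 0.02 m); the robot touches nothing.
It fails at once if the piece is lifted or tipped off the bed (z of piece in the frame of pocket above 0.008 m or angle between piece's own z axis and vertical above 0.2 rad).
It fails at once if the piece comes within 70 mm of home while more than 10 mm off the fence or skewed by more than 0.2 rad (y of piece in the frame of pocket above -0.07 m and (x of piece in the frame of pocket below -0.01 m or angle between the x axis of piece and the x axis of pocket, either way round above 0.2 rad)).
It fails at once if another thing is pushed away by more than 20 mm (distance of any of core, chisel, square, offcut, hammer, tin, brush from where it was at the start of the episode above 0.02 m).
It also fails if it takes over 48 s, if anything falls off the work surface, if the arm or the gripper's body presses on something with over 40 N, if the wrist force passes 120 N, or if a joint passes its speed limit or range.

ROBOT

A 7-joint arm with a two-finger parallel gripper is mounted at the origin on the work surface. World frame = base frame: x ahead of the robot, y to its left, z up, the work surface at z = 0. Lengths are in m, angles in rad, forces in N, time in s.
With the tool pointing down it reaches from about 0.425 to 0.95 m from the base axis. Payload 4.7 kg.
Tool frame: the origin (TCP) lies midway between the tips of the shut fingers; the grasp point (between the pads) lies 19 mm behind it; z points along the fingers, y is the line along which they close (so a half turn about z gives the same grasp; the last joint's range is limited). The gripper opens to 85 mm and grips with 20 to 120 N. Pads are 22 mm wide; open, the fingers measure 114 mm over their backs; the gripper's body (76 mm by 85 mm) begins 54 mm behind the grasp point. The pads swing forward as they close: fully open they stand 13 mm farther back than shut.
Start: joints at [-1.14, 0.469, -0.049, 1.532, 0.024, 1.141, -0.082], TCP at [0.3, 0.605, 0.231] pointing down, gripper open.
Joint ranges: [-2.59, 2.59], [-0.33, 1.99], [-1.39, 1.29], [0.1, 2.45], [-1.04, 4.18], [0.21, 1.99], [-2.66, 2.66]. Speed limits (rad/s): [2.57, 2.57, 3.14, 3.14, 3.14, 3.14, 3.14].

INTERFACE

Orientations are given as [roll, pitch, yaw] about the fixed x, y, z axes, in that order (R = Rz(yaw) Ry(pitch) Rx(roll)).
In Python, from station import * gives the robot as it stands.
- The arm moves only by the tool send_rows, never from a script. Its argument "steps" is a list of rows, each a list of 2 entries, a list of its own where there are three numbers: the shift along the tool's x, y, z in cm, then the turn about the tool's z in rad. A call has 1 to 5 rows; each row shifts and turns the commanded pose from where the row before left it, along the tool's axes as they then stand; what a row does not reach is not made up. A row lasts 1/10 s, in which the tool goes at most 50 mm and 8.59 degrees, less where a joint would pass 70% of its speed; a pose out of reach is approached as far as the arm can. A call with a gripper value outside its range is refused whole. "jaw" is the finger opening in cm, from 0 to 8.54, set as the call begins (left out, the last holds). The fingers move at their own pace and stop on an object; "grip_force" is the grip in N (left out, the last holds). Time passes only in rows, so rows that do not move let the fingers close. It gives the time, the measured TCP pose, the force, the opening and the grip force at its end, in the units of the state.
- get_state(): the state, without advancing time (a new reading comes with each control period).
- camera(name): name is "side" or "top" or "wrist"; returns the picture (384x512x3 uint8, blue, green, red); there is no depth.
- camera_info(name): a dict with "camera_matrix" (3x3 intrinsics, pixels), "cam_to_world" (4x4, takes a point from camera to world coordinates). Camera axes: x right, y down, z forward; pixel columns grow to the right and rows downward; lengths in m; the calibration is good to about 2 mm. The wrist camera is an equidistant fisheye: a pixel r from the principal point sees the ray r / f radians off the axis. A picture is of the moment at which its call begins: read the wrist's pose just before it. camera_info takes no time and is no camera call; for the wrist camera it gives the pose at the moment of the call.
- sign_off(): hands the job in; it is judged then, once.
Trained networks look in the newest picture that a camera, given by its name, has taken for a name from the list of things; names that differ only in an ending like _2 or _b are one class to them, and where a whole thing is asked for, a point or a joint stands for the part that bears it (a point fixed in the world has none). Each returns a list of dicts, best first, with "score" (0 to 1); they miss things now and then, are a little off and sometimes report something else, mostly with a low value. They report only what shows in the picture. A call takes as long as a camera call.
- spot_in(label, camera): "centre" ([x, y, z] in m, in the coordinates of the camera as it stood for that picture, good to about 4 mm: the middle of the surface that is visible of it).
- silhouettes(label, camera): "mask" (384x512 bool, what is visible of it).
The state is a dict: "clock": time; "qpos": joint angles; "qvel": joint speeds; "joint_efforts": joint torques, N m; "position": TCP position; "orientation": TCP orientation; "wrist_force": force on the tool from outside, world axes, zero at the start; "ft_torque": the same for the moment, N m; "opening": finger opening in m; "finger_force": force on a finger pad.
Only numpy, scipy, OpenCV 4.12 (cv2) and the standard library are available. Lean on these libraries where they do the work, as an engineer would, in place of code of your own. Each camera call takes 0.05 s, during which the arm holds its last target. There are 200 camera calls.

## Working session

There is one attempt and no reset: what is moved stays moved. The work goes in short steps, Python scripts to look and compute and a tool call to move; the robot and the scene stay as the last step left them, time stands still between calls to the robot, and variables do not carry over. Pictures are saved under pics/ and viewed, at most 10 in all, crops included, and the job is handed in when it is done.

Besides the shell and the picture viewer there is one more tool, called as name(argument=value, ...) on one line, values as JSON. send_rows: Moves the arm, as the interface text tells. Its arguments: {"type":"object","properties":{"steps":{"type":"array","items":{"type":"array"}},"jaw":{"type":"number"},"grip_force":{"type":"number"}},"required":["steps"]}

```bash
mkdir -p pics; ls; python3 - <<'E'
from station import *
import cv2, numpy as np
s=get_state(); print(s)
a=camera("top"); b=camera("side")
cv2.imwrite("pics/top0.png",a); cv2.imwrite("pics/side0.png",b)
for c in("top","side"):
    i=camera_info(c); print(c,i)
    T=np.array(i["cam_to_world"])
    for l in ("piece","piece_corner","jig","fence","stop","pin","pocket","core"):
        try:
            r=spot_in(l,c)
            for d in r[:2]: print(l,d["score"],(T@np.append(d["centre"],1))[:3].round(4))
        except Exception as e: print(l,e)
E
```

```text
pics
{'clock': 0.0, 'qpos': array([-1.13990879,  0.46944321, -0.04857719,  1.53371573,  0.02412039,
        1.1410269 , -0.08230492]), 'qvel': array([ 0.00029182,  0.00020584,  0.0017169 , -0.00085417, -0.00029245,
       -0.0013544 , -0.00040313]), 'joint_efforts': array([ 4.25181452e-04, -5.10301065e+01, -4.56008571e-02, -2.37717533e+01,
        1.09220974e-02,  7.47217942e-03,  1.41533292e-06]), 'position': array([0.29927485, 0.60435482, 0.23025097]), 'orientation': array([-3.13958837e+00,  1.02525155e-04,  2.68182508e+00]), 'wrist_force': array([-0.48336265,  0.58872507, -0.30601564]), 'ft_torque': array([0.05551566, 0.04857694, 0.01109061]), 'finger_force': 0.0, 'opening': 0.08518208139746714}
top {'camera_matrix': array([[463.74165743,   0.        , 260.65634663],
       [  0.        , 463.74165743, 198.95810488],
       [  0.        ,   0.        ,   1.        ]]), 'cam_to_world': array([[ 0.01673108, -0.9851937 ,  0.17062662,  0.31846139],
       [-0.99973201, -0.01921423, -0.01291204, -0.00155112],
       [ 0.01599932, -0.17036487, -0.98525115,  1.42188017],
       [ 0.     
[... 521 characters left out ...]
y([[-0.96535339, -0.16526466,  0.20194163,  0.25416046],
       [-0.26091902,  0.60018749, -0.75610597,  1.06258577],
       [ 0.00375476, -0.78259988, -0.62251372,  0.91640671],
       [ 0.        ,  0.        ,  0.        ,  1.        ]])}
piece 0.82 [ 0.5408 -0.0241  0.0357]
piece_corner 0.8 [ 0.5376 -0.0225  0.0367]
piece_corner 0.54 [0.5731 0.0712 0.0104]
jig 0.97 [0.5722 0.0654 0.0083]
fence 0.94 [0.5713 0.069  0.0105]
fence 0.29 [ 0.5819 -0.2277  0.0325]
stop 0.64 [0.574  0.0682 0.0115]
stop 0.44 [0.7035 0.1296 0.0081]
pin 0.73 [0.5719 0.0664 0.012 ]
pin 0.69 [0.5606 0.5222 0.0181]
pocket 0.86 [0.5711 0.0634 0.0075]
pocket 0.39 [ 0.5364 -0.0261  0.0356]
core 0.7 [0.4529 0.1733 0.0506]
```

```bash
python3 - <<'E'
import cv2
a=cv2.imread("pics/top0.png")
c=a[80:270,130:400]; cv2.imwrite("pics/topc.png",cv2.resize(c,None,fx=2.9,fy=2.9,interpolation=cv2.INTER_CUBIC))
E
```

```text
(no output)
```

View pics/topc.png

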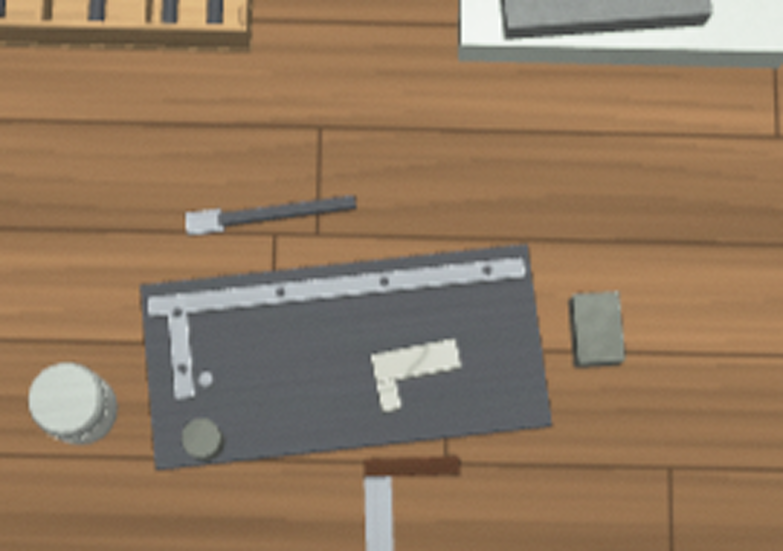

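View pics/side0.png

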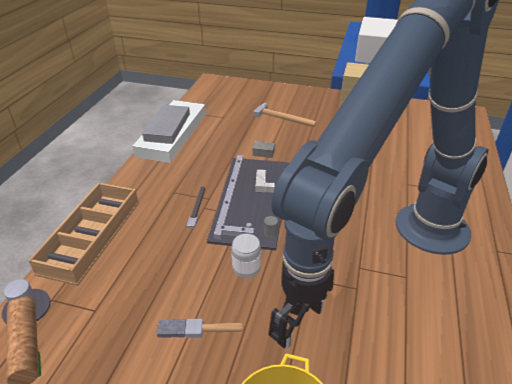

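The top crop shows the bed (corners about (141,286), (527,245), (551,425), (157,468)), with the piece at (370–460, 340–410) and its lug to the lower left. The stop, pin and core are at the left. The side view shows the arm well clear of the jig. Next I'll fit poses to the silhouettes.

```bash
cat > h.py <<'E'
from station import *
import cv2, numpy as np
from scipy.optimize import minimize
S=4
def box(x0,x1,y0,y1,z0,z1): return np.array([[x,y,z] for x in(x0,x1) for y in(y0,y1) for z in(z0,z1)])/1000.
JIG=[box(-100,100,-210,210,0,12),box(60,80,-200,200,12,32),box(-30,60,160,180,12,32)]
PIECE=[box(0,30,-45,45,12,37),box(-30,0,25,45,12,37)]
def Rz(a): return np.array([[np.cos(a),-np.sin(a),0],[np.sin(a),np.cos(a),0],[0,0,1]])
def proj(P,info):
    T=np.linalg.inv(info["cam_to_world"]); K=info["camera_matrix"]
    q=(T[:3,:3]@P.T).T+T[:3,3]; q=q@K.T; return q[:,:2]/q[:,2:]
def render(boxes,p,info):
    im=np.zeros((384*S,512*S),np.uint8)
    for b in boxes:
        uv=proj(b@Rz(p[2]).T+[p[0],p[1],0],info)
        h=cv2.convexHull(((uv+0.5)*S*16).astype(np.float32)).round().astype(np.int32)
        cv2.fillConvexPoly(im,h,255,cv2.LINE_AA,4)
    return cv2.resize(im,(512,384),interpolation=cv2.INTER_AREA)/255.
def fit(mask,boxes,info,p0):
    m=mask.astype(float)
    f=lambda p:np.sum((render(boxes,p,info)-m)**2)
    best=None
    for da in(-.1,0,.1):
        p=np.array(p0,float); p[2]+=da
        r=minimize(f,p,method="Nelder-Mead",options=dict(initial_simplex=p+np.array([[0,0,0],[.02,0,0],[0,.02,0],[0,0,.1]]),xatol=1e-5,fatol=.01))
        if best is None or r.fun<best.fun: best=r
    return best.x,best.fun
def rel(piece,jig):
    d=Rz(-jig[2])@np.array([piece[0]-jig[0],piece[1]-jig[1],0]); return d[:2]*1000-[30,115], piece[2]-jig[2]
E
python3 - <<'E'
from h import *
camera("top"); i=camera_info("top")
mj=silhouettes("jig","top")[0]["mask"]; mp=silhouettes("piece","top")[0]["mask"]; mc=silhouettes("core","top")[0]["mask"]
ms=mj|mp|mc
cn=max(cv2.findContours(ms.astype(np.uint8),0,2)[0],key=cv2.contourArea)
m=np.zeros(ms.shape,np.uint8); cv2.fillPoly(m,[cn],1); 
j,e=fit(m,JIG[:1],i,[.55,.02,.1]); print("jig",j,e,mj.sum())
p,e=fit(mp,PIECE,i,[.54,-.05,.1]); print("piece",p,e,mp.sum(), rel(p,j))
camera("side"); i2=camera_info("side")
p2,e=fit(silhouettes("piece","side")[0]["mask"],PIECE,i2,p); print("side",p2,e)
np.save("jig.npy",j); np.save("p0.npy",p)
im=camera("top"); o=cv2.resize(im[100:260,160:360],None,fx=4,fy=4,interpolation=cv2.INTER_CUBIC)
for bs,q,c in((JIG,j,(0,0,255)),(PIECE,p,(0,255,0))):
    for b in bs:
        uv=proj(b@Rz(q[2]).T+[q[0],q[1],0],i); h=cv2.convexHull(((uv-[160,100]+.5)*4).astype(np.float32)).astype(int)
        cv2.polylines(o,[h],True,c,1)
cv2.imwrite("pics/ov.png",o)
w=camera("wrist"); cv2.imwrite("pics/w0.png",w); print(camera_info("wrist"), get_state()["clock"])
E
```

```text
jig [0.55443256 0.01835305 0.13023829] 66.17230296039985 8127
piece [0.55910651 0.16102655 0.02531061] 7710.106928104575 8162 (array([-6.83656932, 25.85818826]), np.float64(-0.10492768780924576))
side [ 0.53096578 -0.0582026   0.22055548] 27.734225297962322
{'camera_matrix': array([[297.31863964,   0.        , 257.80929767],
       [  0.        , 297.31863964, 195.03273074],
       [  0.        ,   0.        ,   1.        ]]), 'cam_to_world': array([[ 4.44012463e-01,  8.62045350e-01,  2.44398747e-01,
         2.37682742e-01],
       [ 8.96020346e-01, -4.27385328e-01, -1.20371593e-01,
         6.34707456e-01],
       [ 6.86666271e-04,  2.72432738e-01, -9.62174585e-01,
         3.73962696e-01],
       [ 0.00000000e+00,  0.00000000e+00,  0.00000000e+00,
         1.00000000e+00]])} 1.3
```

View pics/ov.png

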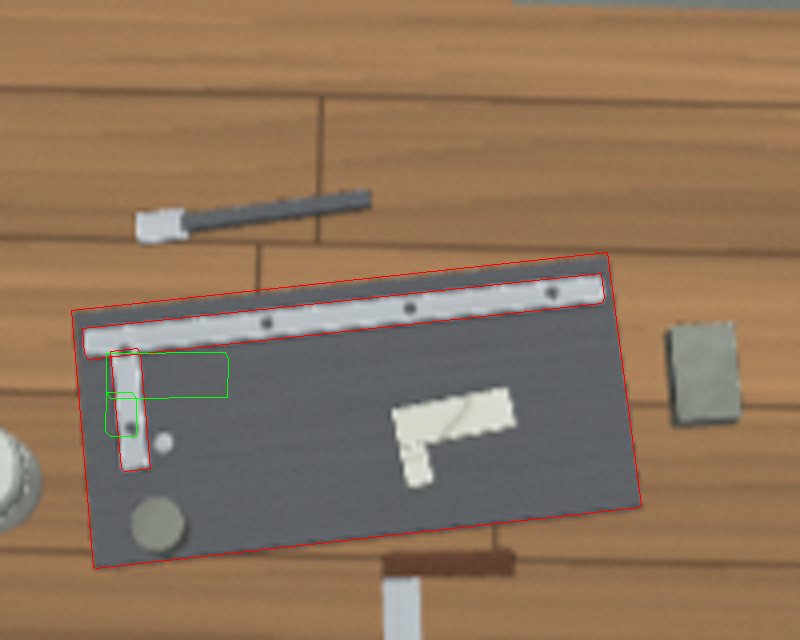

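The red jig fit lies on the bed, fence and stop edges. The green piece fit is wrong because the network returned the jig's mask. The real piece is at overlay (390–517, 388–488). I'll refit it with a size filter.

```bash
cat >> h.py <<'E'
def piecefit(cam="top",p0=(.535,-.055,.2)):
    im=camera(cam); i=camera_info(cam); out=[]
    for r in silhouettes("piece",cam):
        if 150<r["mask"].sum()<1500: out.append((r["score"],)+fit(r["mask"],PIECE,i,p0))
    return out,im,i
E
python3 - <<'E'
from h import *
j=np.load("jig.npy")
for c in("top","side"):
    o,im,i=piecefit(c)
    for s,p,e in o: print(c,s,p,e,rel(p,j))
    if c=="top":
        # colour check
        m=im.astype(float).min(2)/1.; q=np.zeros(m.shape,bool); q[190:226,252:295]=True
        mm=(m>140)&q; p,e=fit(mm,PIECE,i,(.535,-.055,.2)); print("col",mm.sum(),p,e,rel(p,j)); np.save("p0.npy",p)
E
```

```text
top 0.8 [ 0.53051538 -0.05961139  0.22224542] 30.38579008073818 (array([ -63.83990745, -189.19802049]), np.float64(0.09200712671013409))
col 370 [ 0.53096681 -0.06033306  0.21738506] 25.195786236063054 (array([ -63.48601636, -189.97221051]), np.float64(0.0871467614106117))
side 0.8 [ 0.53123436 -0.05820824  0.21494692] 21.663452518262208 (array([ -62.9447905 , -187.90013688]), np.float64(0.08470862571094726))
```

```bash
cat > d.py <<'E'
import sys
from h import *
j=np.load("jig.npy")
def todo(jx,jy,z,yaw=None):
    s=get_state(); yaw=j[2]+np.pi if yaw is None else yaw
    a,b,g=s["orientation"]
    R=Rz(g)@np.array(cv2.Rodrigues(np.array([0,b,0.]))[0])@np.array(cv2.Rodrigues(np.array([a,0,0.]))[0])
    t=np.array([j[0],j[1],0])+Rz(j[2])@np.array([jx/1000,jy/1000,0]); t[2]=z
    cur=Rz(-j[2])@(s["position"]-[j[0],j[1],0])*1000
    print("t",s["clock"],"tcp jig mm",cur.round(1),"z",s["position"][2].round(4),"world target",t.round(4))
    print("tool delta cm",(R.T@(t-s["position"])*100).round(2),"turn",-((yaw-g+np.pi)%(2*np.pi)-np.pi),"tilt",a,b,"F jig",(Rz(-j[2])@s["wrist_force"]).round(1),"open",s["opening"])
if __name__=="__main__": todo(*map(float,sys.argv[1:]))
E
python3 d.py -57 -87 0.23
```

```text
t 1.5 tcp jig mm [-176.6  614.7  231.3] z 0.2313 world target [ 0.5092 -0.0753  0.23  ]
tool delta cm [-48.98 -51.66   0.13] turn -0.5899673355990176 tilt 3.1415088340267623 -4.370994637126202e-05 F jig [0.2 0.6 0. ] open 0.08539316765348143
```

send_rows(steps=[[[0, 0, 0], -0.148], [[0, 0, 0], -0.148], [[0, 0, 0], -0.147], [[0, 0, 0], -0.147], [[0, -4.5, 0], 0]], jaw=2.5)

```text
clock: 2.0
position: [0.3025, 0.5646, 0.2305]
orientation: [3.137, -0.002, -3.003]
wrist_force: [0.2, -1.2, 0.2]
opening: 0.0251
finger_force: 0.0
```

send_rows(steps=[[[-0.8, -4.5, 0], 0], [[-0.8, -4.5, 0], 0], [[-0.8, -4.5, 0], 0], [[-0.8, -4.5, 0], 0], [[-0.8, -4.5, 0], 0]])

```text
clock: 2.5
position: [0.3747, 0.3406, 0.2316]
orientation: [3.141, 0.001, -3.011]
wrist_force: [0.5, 0.3, 0.1]
opening: 0.0249
finger_force: 0.0
```

send_rows(steps=[[[-0.8, -4.5, 0], 0], [[-0.8, -4.5, 0], 0], [[-0.8, -4.5, 0], 0], [[-0.8, -4.5, 0], 0], [[-0.8, -4.5, 0], 0]])

```text
clock: 3.0
position: [0.4435, 0.1227, 0.2317]
orientation: [3.141, 0.001, -3.011]
wrist_force: [0.5, 0.8, -0.4]
opening: 0.0249
finger_force: 0.0
```

```bash
python3 d.py -57 -87 0.1
```

```text
t 3.0 tcp jig mm [-96.5 117.9 231.7] z 0.2317 world target [ 0.5092 -0.0753  0.1   ]
tool delta cm [ -3.93 -20.49  13.17] turn 2.859687834799729e-05 tilt 3.1411539720036776 0.001132327207700179 F jig [ 0.6  0.7 -0.4] open 0.024866158795403586
```

send_rows(steps=[[[-0.8, -4.1, 0], 0], [[-0.8, -4.1, 0], 0], [[-0.8, -4.1, 0], 0], [[-0.8, -4.1, 2], 0], [[-0.7, -4.1, 4], 0]])

```text
clock: 3.5
position: [0.5096, -0.0708, 0.1786]
orientation: [-3.14, 0.008, -3.012]
wrist_force: [1.0, 0.7, 0.1]
opening: 0.0254
finger_force: 0.0
```

send_rows(steps=[[[0, 0, 4], 0], [[0, 0, 3.2], 0], [[0, 0, 0], 0]])

```text
clock: 3.8
position: [0.5035, -0.0683, 0.101]
orientation: [3.14, -0.009, -3.012]
wrist_force: [-0.7, 1.6, 0.8]
opening: 0.025
finger_force: 0.0
```

```bash
python3 - <<'E'
from d import *
todo(-57,-87,.017)
o,im,i=piecefit("side")
for s,p,e in o: print(s,p,e,rel(p,j))
o,im,i=piecefit("top")
for s,p,e in o: print(s,p,e,rel(p,j))
cv2.imwrite("pics/top1.png",im)
w=camera("wrist"); cv2.imwrite("pics/w1.png",w)
E
```

```text
t 3.8 tcp jig mm [-61.8 -79.3 101. ] z 0.101 world target [ 0.5092 -0.0753  0.017 ]
tool delta cm [-0.55 -0.78  8.4 ] turn -0.0006163836542825152 tilt 3.140161016826316 -0.008827494411079106 F jig [-0.5  1.6  0.8] open 0.024964193948807015
0.55 [ 0.53095869 -0.05786918  0.21674237] 19.820315263360243 (array([ -63.17408205, -187.52814124]), np.float64(0.08650408069512258))
```

View pics/w1.png

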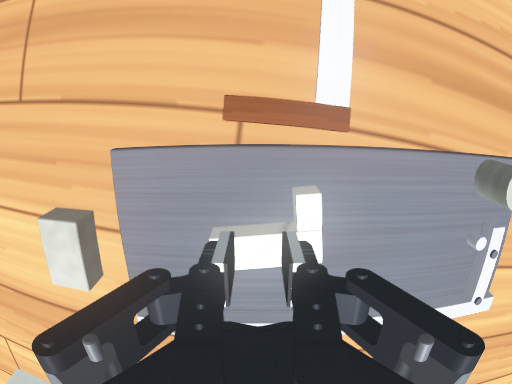

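The wrist view shows both fingers (around (210–310, 230–300)) above the leg, with the lug at (307,210) beyond them toward the stop side. I'll correct the offset and lower the hand beside the leg.

send_rows(steps=[[[-0.2, -0.8, 0], 0], [[0.4, 0, 1], 0], [[0, 0, 2], 0], [[0, 0, 2], 0], [[0, 0, 0], 0]])

```text
clock: 4.55
position: [0.5035, -0.0765, 0.0524]
orientation: [3.141, -0.005, -3.012]
wrist_force: [-0.4, 0.5, 0.3]
opening: 0.0252
finger_force: 0.0
```

```bash
python3 d.py -60 -87 0.017
```

```text
t 4.55 tcp jig mm [-62.8 -87.5  52.4] z 0.0524 world target [ 0.5062 -0.0757  0.017 ]
tool delta cm [-0.3   0.04  3.54] turn -0.0003014613335530214 tilt 3.1405858438371497 -0.005169689240246189 F jig [-0.3  0.5  0.3] open 0.02521261934419137
```

send_rows(steps=[[[0, 0, 1.5], 0], [[0, 0, 1.3], 0], [[0, 0, 0.6], 0], [[0, 0, 0], 0]])

```text
clock: 4.95
position: [0.5052, -0.0766, 0.02]
orientation: [3.141, -0.002, -3.011]
wrist_force: [-0.2, -0.3, -0.1]
opening: 0.025
finger_force: 0.0
```

```bash
python3 d.py -60 -87 0.017
```

```text
t 4.95 tcp jig mm [-61.1 -87.7  20. ] z 0.02 world target [ 0.5062 -0.0757  0.017 ]
tool delta cm [-0.11  0.07  0.3 ] turn -9.172392299205967e-05 tilt 3.1412457106309657 -0.0015143669076551625 F jig [-0.2 -0.3 -0.1] open 0.02501035075684312
```

send_rows(steps=[[[-0.8, 0, 0.2], 0], [[-0.6, 0, 0], 0], [[-0.5, 0, 0], 0], [[-0.6, 0, 0], 0], [[-0.7, 0, 0], 0]])

```text
clock: 5.45
position: [0.5376, -0.0724, 0.0187]
orientation: [3.141, -0.001, -3.011]
wrist_force: [-2.4, -0.5, 1.3]
opening: 0.025
finger_force: 1.1
```

send_rows(steps=[[[-0.7, 0, 0], 0], [[-0.7, 0, 0], 0], [[-0.7, 0, 0], 0], [[-0.5, 0, 0], 0], [[0, 0, 0], 0]])

```text
clock: 5.95
position: [0.5648, -0.0688, 0.0187]
orientation: [-3.141, 0.002, -3.011]
wrist_force: [-0.3, 0.5, 0.4]
opening: 0.0248
finger_force: 0.0
```

```bash
cat > c.py <<'E'
from d import *
todo(19,-70,.018)
for c in("side","top"):
    try:
        o,im,i=piecefit(c)
        for s,p,e in o: print(c,s,p.round(4),round(e,1),rel(p,j))
    except Exception as ex: print(c,ex)
E
python3 c.py
```

```text
t 5.95 tcp jig mm [ -1.  -87.8  18.7] z 0.0187 world target [ 0.5824 -0.0486  0.018 ]
tool delta cm [-2.    1.77  0.07] turn 0.0003136049516943018 tilt -3.1413068167176568 0.002028566128207787 F jig [-0.3  0.5  0.4] open 0.024835503048140015
side 0.6 [ 0.5793 -0.0563  0.2955] 67.4 (array([ -15.06814618, -192.22441659]), np.float64(0.16524600964387162))
```

send_rows(steps=[[[-0.5, 0, 0], 0], [[-0.5, 0, 0], 0], [[-0.5, 0, 0], 0], [[-0.3, 0, 0], 0], [[-0.3, 0, 0], 0]])

```text
clock: 6.65
position: [0.5836, -0.0659, 0.0184]
orientation: [3.141, -0.002, -3.011]
wrist_force: [-3.5, 0.5, 2.7]
opening: 0.025
finger_force: 1.6
```

```bash
python3 - <<'E'
from d import *
todo(19,-70,.018)
im=camera("side"); cv2.imwrite("pics/s2.png",cv2.resize(im[130:270,190:330],None,fx=4,fy=4,interpolation=cv2.INTER_CUBIC))
im=camera("top"); cv2.imwrite("pics/t2.png",cv2.resize(im[130:270,190:330],None,fx=4,fy=4,interpolation=cv2.INTER_CUBIC))
w=camera("wrist"); cv2.imwrite("pics/w2.png",w)
E
```

```text
t 6.65 tcp jig mm [ 18.  -87.3  18.4] z 0.0184 world target [ 0.5824 -0.0486  0.018 ]
tool delta cm [-0.1   1.73  0.05] turn 0.00036960495470417243 tilt 3.1407510972435113 -0.001822956178376689 F jig [-3.4  0.9  2.7] open 0.02504490363942279
```

View pics/w2.png

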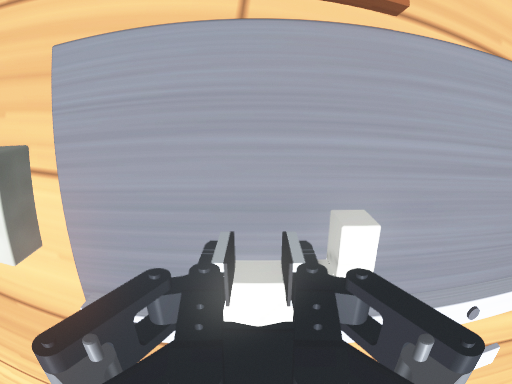

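The wrist view shows the leg squarely across both fingertips, and the lug at (352,245) just beyond the left finger. I'll press on until the fence carries the load.

send_rows(steps=[[[-0.2, 0, 0], 0], [[-0.2, 0, 0], 0], [[-0.1, 0, 0], 0], [[0, 0, 0], 0]])

```text
clock: 7.2
position: [0.5847, -0.0663, 0.0181]
orientation: [3.14, -0.009, -3.012]
wrist_force: [-10.6, -0.0, 7.0]
opening: 0.0251
finger_force: 5.2
```

```bash
python3 c.py
```

```text
t 7.2 tcp jig mm [ 19.  -87.9  18.1] z 0.0181 world target [ 0.5824 -0.0486  0.018 ]
tool delta cm [0.   1.79 0.01] turn -0.0008317069568786195 tilt 3.140048170975932 -0.009269857471287057 F jig [-10.5   1.4   7. ] open 0.025066749978399878
side 0.53 [ 0.5969 -0.051   0.2732] 79.7 (array([   3.0471826 , -189.30899385]), np.float64(0.14291562063827287))
```

send_rows(steps=[[[0.05, 0.5, 0], 0], [[0, 0.5, 0], 0], [[0, 0.5, 0], 0], [[0, 0.5, 0], 0], [[0, 0.5, 0], 0]])

```text
clock: 7.9
position: [0.5818, -0.0445, 0.0175]
orientation: [-3.139, -0.007, -3.014]
wrist_force: [-6.2, -5.1, -0.2]
opening: 0.0249
finger_force: 4.7
```

send_rows(steps=[[[0, 0.5, 0], 0], [[0, 0.5, 0], 0], [[0, 0.5, 0], 0], [[0, 0.5, 0], 0], [[0, 0.2, 0], 0]])

```text
clock: 8.4
position: [0.5789, -0.0222, 0.0175]
orientation: [-3.139, -0.008, -3.013]
wrist_force: [-5.8, -5.9, 0.1]
opening: 0.0248
finger_force: 4.8
```

```bash
python3 c.py
```

```text
t 8.4 tcp jig mm [ 19.  -43.4  17.5] z 0.0175 world target [ 0.5824 -0.0486  0.018 ]
tool delta cm [-0.01 -2.66 -0.05] turn -0.0019407865223097787 tilt -3.1392012812546457 -0.007632908208203171 F jig [-6.5 -5.1  0.1] open 0.0248273806029299
side 0.75 [ 0.5979 -0.0191  0.3255] 96.2 (array([   8.20623805, -157.82028104]), np.float64(0.1952285594215137))
top 0.58 [ 0.3422 -0.0415  0.5204] 564.5 (array([-248.21414364, -146.8238697 ]), np.float64(0.3902083378464316))
```

```bash
python3 - <<'E'
from d import *
o=[]
for c,p in (("side",(255,185)),("top",(275,180))):
    im=camera(c); i=camera_info(c); u=proj(np.array([[.585,-.02,.03]]),i)[0].astype(int)
    cr=im[u[1]-45:u[1]+45,u[0]-45:u[0]+45].copy(); cr=cv2.resize(cr,None,fx=4.4,fy=4.4,interpolation=cv2.INTER_CUBIC)
    q=np.array([j[0],j[1],0])+Rz(j[2])@[.030,-.041,0]
    for b in PIECE:
        uv=proj(b@Rz(j[2]).T+q,i); h=cv2.convexHull(((uv-u+45+.5)*4.4).astype(np.float32)).astype(int)
        cv2.polylines(cr,[h],True,(0,255,0),1)
    o.append(cr)
cv2.imwrite("pics/c3.png",np.hstack(o))
E
```

```text
(no output)
```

View pics/c3.png

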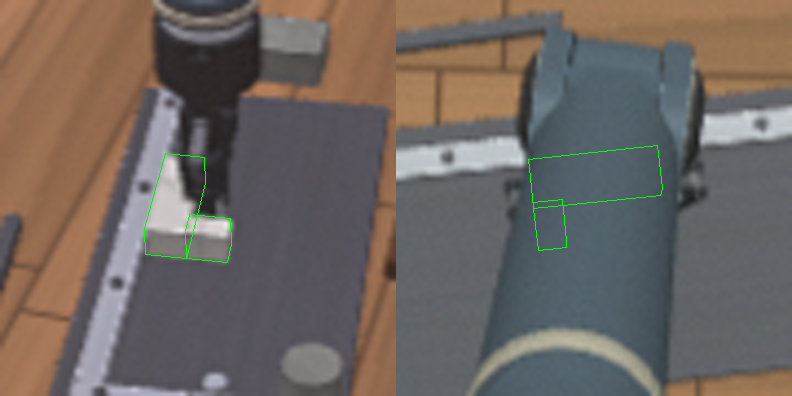

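In the left (side) crop, the outline predicted for a piece flush on the fence matches the stone, including its end faces at (145–232, 215–262). It is on the fence, about 156 mm short of home, so I'll slide it.

send_rows(steps=[[[0, 0.7, 0], 0], [[0, 0.7, 0], 0], [[0, 0.7, 0], 0], [[0, 0.7, 0], 0], [[0, 0.7, 0], 0]])

```text
clock: 9.2
position: [0.5744, 0.012, 0.0175]
orientation: [-3.139, -0.008, -3.014]
wrist_force: [-5.8, -5.3, 0.1]
opening: 0.0249
finger_force: 4.7
```

send_rows(steps=[[[0, 0.7, 0], 0], [[0, 0.7, 0], 0], [[0, 0.7, 0], 0], [[0, 0.7, 0], 0], [[0, 0.7, 0], 0]])

```text
clock: 9.7
position: [0.5698, 0.0466, 0.0174]
orientation: [-3.138, -0.008, -3.014]
wrist_force: [-6.3, -6.5, -0.0]
opening: 0.0249
finger_force: 4.8
```

```bash
cat > e.py <<'E'
from d import *
todo(19,113,.018)
y=float(sys.argv[1]); im=camera("side"); i=camera_info("side")
q=np.array([j[0],j[1],0])+Rz(j[2])@[.030,y/1000,0]
u=proj(q[None]+[0,0,.03],i)[0].astype(int)
cr=cv2.resize(im[u[1]-50:u[1]+50,u[0]-50:u[0]+50],None,fx=5,fy=5,interpolation=cv2.INTER_CUBIC)
for b in PIECE:
    h=cv2.convexHull(((proj(b@Rz(j[2]).T+q,i)-u+50.5)*5).astype(np.float32)).astype(int); cv2.polylines(cr,[h],True,(0,255,0),1)
cv2.imwrite(sys.argv[2],cr)
E
python3 e.py 28 pics/e1.png
```

```text
t 9.7 tcp jig mm [18.9 26.  17.4] z 0.0174 world target [0.5586 0.1329 0.018 ]
tool delta cm [ 0.01  8.7  -0.08] turn -0.002462328561309235 tilt -3.138387504057088 -0.008031837318966506 F jig [-7.1 -5.7 -0. ] open 0.024885156582744605
```

send_rows(steps=[[[0, 0.7, 0], 0], [[0, 0.7, 0], 0], [[0, 0.7, 0], 0], [[0, 0.7, 0], 0], [[0, 0.7, 0], 0]])

```text
clock: 10.25
position: [0.5653, 0.0812, 0.0174]
orientation: [-3.138, -0.008, -3.014]
wrist_force: [-7.2, -7.2, 1.0]
opening: 0.0251
finger_force: 4.9
```

send_rows(steps=[[[0, 0.7, 0], 0], [[0, 0.7, 0], 0], [[0, 0.7, 0], 0], [[0, 0.6, 0], 0], [[0, 0.4, 0], 0]])

```text
clock: 10.75
position: [0.5613, 0.1122, 0.0174]
orientation: [-3.138, -0.008, -3.013]
wrist_force: [-6.5, -6.3, 0.7]
opening: 0.0255
finger_force: 5.0
```

```bash
python3 e.py 96 pics/e2.png
```

```text
t 10.75 tcp jig mm [19.  92.1 17.4] z 0.0174 world target [0.5586 0.1329 0.018 ]
tool delta cm [ 0.    2.09 -0.07] turn -0.0018340358839683546 tilt -3.137923875209166 -0.008450112043874247 F jig [-7.2 -5.4  0.7] open 0.025479531721024615
```

View pics/e2.png

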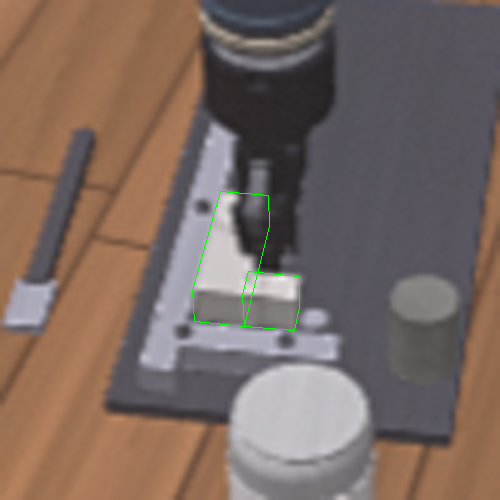

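The piece is still flush on the fence, its front face at (193–298, 290–330), about 20 mm short of the stop and clear of the pin at (315,318). The last stretch goes slowly.

send_rows(steps=[[[0, 0.4, 0], 0], [[0, 0.4, 0], 0], [[0, 0.4, 0], 0], [[0, 0.4, 0], 0], [[0, 0.3, 0], 0]])

```text
clock: 11.3
position: [0.5589, 0.1306, 0.0174]
orientation: [-3.138, -0.009, -3.013]
wrist_force: [-6.3, -7.0, 1.8]
opening: 0.0248
finger_force: 5.1
```

send_rows(steps=[[[0, 0.2, 0], 0], [[0, 0.2, 0], 0], [[0, 0.1, 0], 0], [[0, 0, 0], 0]])

```text
clock: 11.7
position: [0.5584, 0.1338, 0.0175]
orientation: [-3.136, -0.009, -3.014]
wrist_force: [-6.2, -10.0, 2.9]
opening: 0.0249
finger_force: 7.0
```

```bash
python3 e.py 115 pics/e3.png
```

```text
t 11.7 tcp jig mm [ 19.  113.9  17.5] z 0.0175 world target [0.5586 0.1329 0.018 ]
tool delta cm [-0.   -0.09 -0.05] turn -0.0029283687831807015 tilt -3.135760795441572 -0.008684846877264896 F jig [-7.4 -9.1  2.9] open 0.02485172100568598
```

send_rows(steps=[[[0, 0.2, 0], 0], [[0, 0.2, 0], 0], [[0, 0, 0], 0], [[0, 0, 0], 0]])

```text
clock: 12.15
position: [0.5584, 0.1339, 0.0175]
orientation: [-3.132, -0.009, -3.017]
wrist_force: [-5.9, -16.3, 3.4]
opening: 0.0249
finger_force: 9.6
```

```bash
python3 d.py 19 113 .018
```

```text
t 12.15 tcp jig mm [ 18.9 114.   17.5] z 0.0175 world target [0.5586 0.1329 0.018 ]
tool delta cm [-0.01 -0.1  -0.05] turn -0.005279591286042162 tilt -3.1317143219542563 -0.009032263854723999 F jig [ -8.  -15.4   3.4] open 0.02486279370318462
```

It has stalled against the stop: about 15 N with no further travel. I'll back off diagonally so both contacts release together, then lift clear.

send_rows(steps=[[[0.2, -0.4, 0], 0], [[0.4, -0.6, 0], 0], [[0.5, -1, 0], 0], [[1, -1, 0], 0], [[0, 0, -3], 0]])

```text
clock: 12.65
position: [0.5401, 0.1082, 0.046]
orientation: [-3.14, -0.009, -3.013]
wrist_force: [-0.6, -0.2, 0.7]
opening: 0.0253
finger_force: 0.0
```

send_rows(steps=[[[0, 0, -4], 0], [[0, 0, -4.5], 0], [[0, -4.5, -4.5], 0], [[0, -4.5, -2], 0], [[0, -4.5, 0], 0]])

```text
clock: 13.15
position: [0.5626, -0.0145, 0.1932]
orientation: [3.141, 0.009, -3.009]
wrist_force: [0.9, 0.1, -0.2]
opening: 0.025
finger_force: 0.0
```

send_rows(steps=[[[0, -4.5, 0], 0], [[0, -4.5, 0], 0], [[0, -4.5, 0], 0], [[0, 0, 0], 0], [[0, 0, 0], 0]])

```text
clock: 13.65
position: [0.5774, -0.1487, 0.189]
orientation: [3.141, 0.0, -3.015]
wrist_force: [-0.1, 1.1, 0.1]
opening: 0.0247
finger_force: 0.0
```

```bash
python3 - <<'E'
from d import *
todo(0,0,.2)
p0=np.array([j[0],j[1],j[2]]); p0[:2]+=(Rz(j[2])@[.03,.115,0])[:2]
for c in("side","top"):
    o,im,i=piecefit(c,p0)
    for s,p,e in o: print(c,s,p.round(4),round(e,1),rel(p,j))
cr=im[110:230,170:300]
cv2.imwrite("pics/fin.png",cv2.resize(cr,None,fx=4.5,fy=4.5,interpolation=cv2.INTER_CUBIC))
E
```

```text
t 13.65 tcp jig mm [   1.1 -168.6  189. ] z 0.189 world target [0.5544 0.0184 0.2   ]
tool delta cm [ 0.16 16.86 -1.1 ] turn -0.0032568070109046943 tilt 3.1413834892829993 0.00030061912587941997 F jig [0.1 1.1 0.1] open 0.024724253662225214
side 0.72 [0.5726 0.1204 0.1303] 118.0 (array([  1.29279316, -16.15592709]), np.float64(4.471283610446575e-05))
top 0.64 [0.57   0.1365 0.1331] 32.2 (array([0.82352754, 0.14732849]), np.float64(0.0028692787404922815))
```

View pics/fin.png

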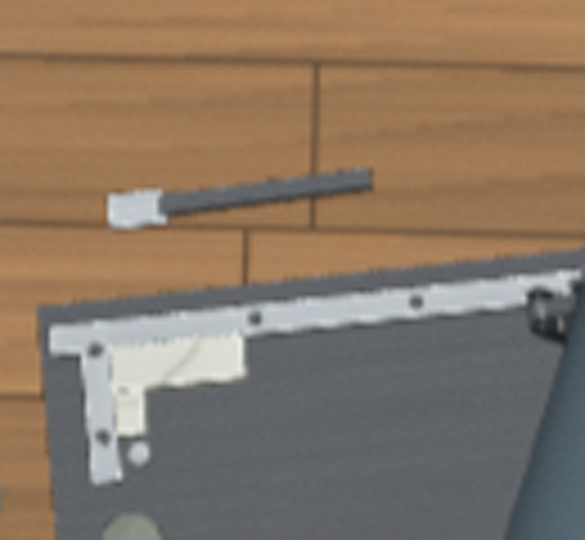

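The piece, at (108–245, 332–437), sits flush against the fence and the stop. The top-view fit puts it at (+0.8, +0.1) mm and 0.003 rad from home. The side fit differs in y by 16 mm, but the side view is partly hidden (residual 118) and the picture agrees with the top fit. The hand is clear.

```bash
python3 -c "
from station import *
print(sign_off())"
```

```text
the job is handed in; nothing more can be done
None
```

The piece is home in the corner pocket, flush with the fence and end stop (about 1 mm and 0.003 rad off by the top camera), with the hand clear; I handed the job in at about 14 s and sign-off returned no verdict.

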